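# Unlock the spring drawer

### The job

Take the steel key that stands in the pine block, work it gently down into the keyhole on top of the plywood drawer box until it is fully home, feeling for the slot without forcing it, then turn it clockwise until the drawer springs open. Leave the key in the lock, let go, and do not disturb the tape measure, the jar or the offcut.

Things in the scene. Friction and masses are not known exactly. Their poses are not given: they have to be found in the camera images.
- key: Steel key, 68 mm tall, about 60 g, standing upright, bow up, loosely in the block's slot, its tip 10 mm above the bench. Origin: centre of its underside (the tip), z up the key. From the tip: a flat bit 20 mm along x, 6 mm along y, 10 mm tall (symmetric: a half turn makes no difference); then a round stem 5 mm across up to z = 38 mm; then the bow
- key_bow (a point): Centre of the key's bow, 53 mm above the tip. The bow is a flat plate 28 mm along the key's x, 10 mm along its y, from 38 to 68 mm above the tip. Grip it across the 10 mm (fingers closing along the key's y)
- key_block: Fixed pine block 90 x 60 x 36 mm (x, y, z); in the middle of its top a slot 24 mm along x by 10 mm along y, 26 mm deep, in which the key stands. Origin: centre of the underside
- base_board: Fixed dark board 220 x 260 x 12 mm (x, y, z) under the plywood drawer box; origin: centre of its underside. The box on it measures 200 x 240 x 100 mm; its drawer opens towards the board's -x. A steel lock case 64 x 56 mm (x, y), 26 mm high, is fixed on the box's top
- lock_mark (a point): Where the keyhole ought to be: on the lock case's top, 30 mm towards -x from the board's centre, 138 mm above the board's underside; axes those of the board. The box was set on its board by hand: the true keyhole lies up to 4 mm off this mark along the board's x and as much along y, turned up to 0.05 rad. No reading tells this: feel for it. The height is true
- lock_floor (a point): Floor of the lock below the mark, 22 mm under the case's top: the tip of a key fully home rests here. The keyhole is a straight slot 22 mm along x, 7.5 mm along y with sharp edges, through a fixed 8 mm plate; below it a brass turning plug has a slot 22.4 x 8.5 mm. The key can turn only when its bit is wholly below the plate (18 mm deep)
- plug (a joint): Turn of the lock's plug (and of the key in it), rad: 0 locked with the slots in line, grows clockwise seen from above, end stop at 1.3; takes about 0.05 to 0.1 N m. It stays where it is left. At about 1.0 the hidden bolt lets the drawer go
- drawer (a joint): Opening of the drawer, m: 0 shut, end stop at 0.05; a spring drives it out to its stop when the bolt is withdrawn
- tape_measure: Bystander: tape measure 70 x 36 x 62 mm, loose; origin centre of its underside
- screw_jar: Bystander: glass jar 68 mm across, 90 mm high, loose; origin centre of its underside
- offcut: Bystander: pine board 110 x 80 x 20 mm, loose; origin centre of its underside

How it is judged:
By the outcome, as a careful person would: the job done as asked, in the order asked, and still so for the second after the job is handed in, with the robot touching nothing.
It also fails if it takes over 72 s, if anything falls off the work surface, if the arm or the gripper's body presses on something with over 40 N, if the wrist force passes 120 N, or if a joint passes its speed limit or range.

### The arm

A 7-joint arm with a two-finger parallel gripper is mounted at the origin on the work surface. World frame = base frame: x ahead of the robot, y to its left, z up, the work surface at z = 0. Lengths are in m, angles in degrees, forces in N, time in s.
With the tool pointing down it reaches from about 0.375 to 0.925 m from the base axis. Payload 3.1 kg.
Tool frame: the origin (TCP) lies between the finger pads; the fingertips stand 17 mm ahead of it and the grasp point (between the pads) lies 2 mm behind it (tip_extent is the distance from the TCP to the fingertips, in m); z points along the fingers, y is the line along which they close (so a half turn about z gives the same grasp; the last joint's range is limited). The gripper opens to 85 mm and grips with 20 to 120 N. Pads are 22 mm wide; open, the fingers measure 114 mm over their backs; the gripper's body (76 mm by 85 mm) begins 54 mm behind the grasp point. The pads swing forward as they close: fully open they stand 13 mm farther back than shut.
Start: joints at [63.151, 21.939, 2.515, 91.553, -1.026, 66.532, -2.859], TCP at [0.236, -0.606, 0.248] pointing down, gripper open.
Joint ranges: [-149.38, 149.38], [-23.57, 123.04], [-84.95, 90], [0, 143.3], [-89.99, 269.99], [3.08, 112.72], [-163.45, 163.45]. Speed limits (degrees/s): [159.86, 159.86, 180, 180, 180, 180, 180].

### API

Orientations are given as [roll, pitch, yaw] about the fixed x, y, z axes, in that order (R = Rz(yaw) Ry(pitch) Rx(roll)).
In Python, from plant import observe, snapshot, job_done, cut_out, tip_of, tip_extent gives the robot as it stands.
- The arm moves only by the shell command python3 -m inch 'ROWS' [FORCE]. ROWS is JSON, a list of rows, each an object of numbers: "dx", "dy", "dz": the shift along the tool's x, y, z in cm; "ax", "ay", "az": the turn, a rotation vector about the tool's x, y, z in degrees; "gripper": the closure in counts, from 0 (fully open) to 255 (shut). In form: [{"dx": .., "dy": .., "dz": .., "ax": .., "ay": .., "az": .., "gripper": ..}, ...]. A call has 1 to 10 rows; each row shifts and turns the commanded pose from where the row before left it, along the tool's axes as they then stand; what a row does not reach is not made up. A row lasts 1/8 s, in which the tool goes at most 62.5 mm and 10.7 degrees, less where a joint would pass 70% of its speed; a pose out of reach is approached as far as the arm can. A call with a gripper value outside its range is refused whole. The fingers move at their own pace and stop on an object; FORCE is the grip in N (left out, the last holds). Time passes only in rows, so rows that do not move let the fingers close. It gives the time, the measured TCP pose, the force, the opening and the grip force at its end, in the units of the state.
- observe(): the state, without advancing time (a new reading comes with each control period).
- snapshot(name): name is "scene" or "side" or "wrist"; returns a dict with "color" (400x640x3 uint8, blue, green, red), "fx", "fy", "cx", "cy" (pixels), "pose" (4x4, takes a point from camera to world coordinates); the wrist camera has in their place "T_tool_cam" (4x4, takes a point from camera to tool coordinates, whose origin is the TCP and whose axes are the flange's). Camera axes: x right, y up, looking along -z (the intrinsics and any distortion apply to the point x, -y, -z); pixel columns grow to the right and rows downward; lengths in m; the calibration is good to about 2 mm. A picture is of the moment at which its call begins: read the wrist's pose just before it. There is no depth.
- job_done(): hands the job in; it is judged then, once.
Trained networks look in a picture, given as the dict that the camera call returned (one of the last four; its "shot" number tells which), for a name from the list of things; names that differ only in an ending like _2 or _b are one class to them, and where a whole thing is asked for, a point or a joint stands for the part that bears it (a point fixed in the world has none). Each returns a list of dicts, best first, with "p" (0 to 1); they miss things now and then, are a little off and sometimes report something else, mostly with a low value. They report only what shows in the picture. A call takes as long as a camera call.
- cut_out(target, picture): "pixels" (400x640 bool, what is visible of it) and "rect" ([left, top, right, bottom] in pixels, round what is visible of it).
- tip_of(target, picture): "uv" ([column, row] in pixels: a listed point, or the origin of a listed thing).
The state is a dict: "t": time; "q": joint angles; "joint_velocities": joint speeds; "effort": joint torques, N m; "position": TCP position; "orientation": TCP orientation; "force": force on the tool from outside, world axes, zero at the start; "ft_torque": the same for the moment, N m; "opening": opening from 0.0 (shut) to 1.0 (fully open); "finger_force": force on a finger pad.
Only numpy, scipy, OpenCV 4.12 (cv2) and the standard library are available. Lean on these libraries where they do the work, as an engineer would, in place of code of your own. Each camera call takes 0.05 s, during which the arm holds its last target. There are 200 camera calls.

## Working session

There is one attempt and no reset: what is moved stays moved. The work goes in short steps, Python scripts to look and compute and a shell command to move; the robot and the scene stay as the last step left them, time stands still between calls to the robot, and variables do not carry over. Pictures are saved under pics/ and viewed, at most 10 in all, crops included, and the job is handed in when it is done.

```bash
ls; mkdir -p pics; cat > h.py <<'E'
import numpy as np, cv2
from scipy.spatial.transform import Rotation as R
from plant import *
def campose(s, st=None):
    if "pose" in s: return np.array(s["pose"])
    T=np.eye(4); T[:3,:3]=R.from_euler('xyz',st["orientation"],degrees=True).as_matrix(); T[:3,3]=st["position"]
    return T@np.array(s["T_tool_cam"])
def ray(s,uv,st=None):
    P=campose(s,st); d=np.array([(uv[0]-s["cx"])/s["fx"],-(uv[1]-s["cy"])/s["fy"],-1.])
    return P[:3,3],P[:3,:3]@d
def onplane(s,uv,z,st=None):
    o,d=ray(s,uv,st); return o+d*(z-o[2])/d[2]
E
python3 - <<'E'
from h import *
st=observe(); print(st)
names=["key","key_bow","key_block","base_board","lock_mark","tape_measure","screw_jar","offcut"]
zz=[.01,.063,0,0,.138,0,0,0]
for c in ["scene","side"]:
    s=snapshot(c); cv2.imwrite(f"pics/{c}1.png",s["color"]); print(c,s.keys(),s["fx"],s["fy"],s["cx"],s["cy"],np.array(s["pose"]).round(3).tolist())
    for n,z in zip(names,zz):
        for r in tip_of(n,s)[:2]: print(n,np.round(r["uv"],1),round(r["p"],2),onplane(s,r["uv"],z).round(4))
E
```

```text
pics
{'t': 0.0, 'q': array([63.15010069, 21.99160981,  2.51021932, 91.64888269, -1.02544132,
       66.53140942, -2.85895328]), 'joint_velocities': array([-0.02489961, -0.02687643, -0.0352393 , -0.0690735 ,  0.01652571,
        0.03964215, -0.01398177]), 'effort': array([ 1.52806174e-04, -4.33466721e+01,  1.02467738e+00, -2.49515069e+01,
        1.06403197e-02,  1.12788941e-02,  2.36354786e-06]), 'position': array([ 0.23523106, -0.60498193,  0.2468922 ]), 'orientation': array([-1.79850757e+02,  7.65976896e-03,  2.12523075e+01]), 'force': array([0.01899313, 0.14563685, 0.29352856]), 'ft_torque': array([-0.02165036,  0.02306474,  0.02363448]), 'finger_force': 0.0, 'opening': 1.001948117187091}
scene dict_keys(['color', 'fx', 'fy', 'cx', 'cy', 'pose', 'shot']) 363.77645906520314 363.77645906520314 322.4867896288592 202.52231311935407 [[-0.672, -0.468, 0.574, 1.031], [0.74, -0.445, 0.504, 0.402], [0.02, 0.764, 0.645, 0.624], [0.0, 0.0, 0.0, 1.0]]
key [266.7 163. ] 0.54 [ 0.465  -0.3204  0.01  ]
key_bow [434.4 291. ] 0.2 [0.5779 0.2879 0.063 ]
key_block [266.  168.9] 0.69 [ 0.4777 -0.3101  0.    ]
base_board [412.6 356.9] 0.21 [ 0.6807  0.3169 -0.    ]
tape_measure [432.8 290.2] 0.67 [0.5274 0.2716 0.    ]
screw_jar [218.9 194.5] 0.66 [ 0.6448 -0.3103  0.    ]
offcut [412.4 357.8] 0.62 [0.6824 0.3175 0.    ]
side dict_keys(['color', 'fx', 'fy', 'cx', 'cy', 'pose', 'shot']) 445.2858345813083 445.2858345813083 321.22660160102583 201.75582586117994 [[-0.924, 0.256, -0.284, 0.33], [-0.383, -0.635, 0.671, 0.599], [-0.009, 0.729, 0.685, 0.747], [0.0, 0.0, 0.0, 1.0]]
key [411.3 169.6] 0.59 [ 0.4652 -0.3248  0.01  ]
key_bow [415.5 153.1] 0.61 [ 0.4619 -0.327   0.063 ]
key_block [410.  176.3] 0.87 [ 0.4633 -0.3091  0.    ]
tape_measure [293.8 371.6] 0.6 [0.5194 0.2844 0.    ]
screw_jar [340.5 158.3] 0.77 [ 0.6581 -0.3132  0.    ]
screw_jar [291.5 367.6] 0.51 [0.5262 0.2793 0.    ]
offcut [202.1 352.6] 0.56 [0.6878 0.3148 0.    ]
```

View pics/scene1.png

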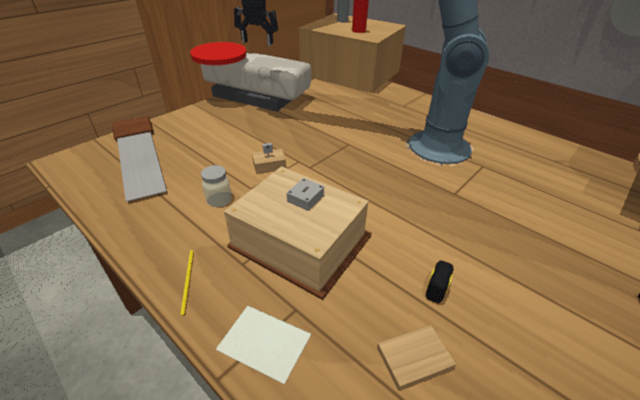

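View pics/side1.png

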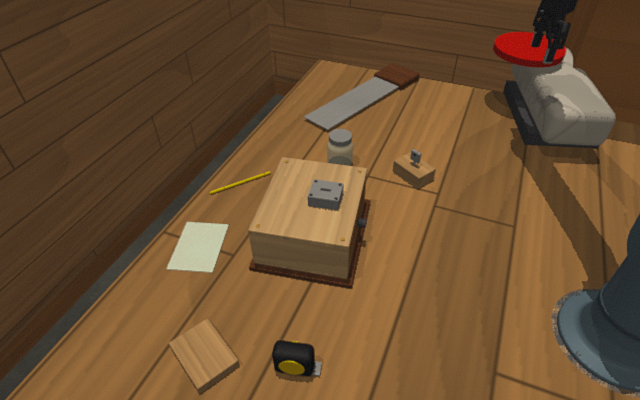

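The key block is at about scene (268,158) / side (413,170). The lock case on the box is at scene (305,193) / side (326,193), with its keyhole visible. The jar, tape and offcut are well apart from both. I'll move towards the key.

```bash
python3 -m inch '[{"dx":4,"dy":-2.3},{"dx":4,"dy":-2.3},{"dx":4,"dy":-2.3},{"dx":4,"dy":-2.3},{"dx":4,"dy":-2.3},{"dx":4,"dy":-2.3},{"dx":2,"dy":-1},{"dx":0}]' 40
python3 - <<'E'
from h import *
st=observe(); s=snapshot("wrist"); cv2.imwrite("pics/w1.png",s["color"]); print(np.round(s["T_tool_cam"],3).tolist(),s["fx"],st["position"],st["orientation"])
for n,z in [("key",.01),("key_bow",.063),("key_block",0),("key_block",.036)]:
    for r in tip_of(n,s)[:2]: print(n,np.round(r["uv"],1),round(r["p"],2),onplane(s,r["uv"],z,st).round(4))
for n,z in [("key",.078),("key_block",.036)]:
    for r in cut_out(n,s)[:1]:
        c,_=cv2.findContours(r["pixels"].astype(np.uint8),0,2); c=max(c,key=cv2.contourArea)[:,0]
        W=np.array([onplane(s,p,z,st)[:2] for p in c.astype(float)])
        print(n,r["rect"],r["p"],cv2.minAreaRect((W*1000).astype(np.float32)))
E
```

```text
[[0.001, 0.958, 0.286, 0.074], [1.0, -0.001, 0.0, 0.001], [0.0, 0.286, -0.958, -0.125], [0.0, 0.0, 0.0, 1.0]] 341.77136730830017 [ 0.23559575 -0.60580066  0.2482703 ] [-1.79999093e+02 -2.54569310e-03  2.12512173e+01]invalid input at $[0]: expected keys dx, dy, dz, ax, ay, az, gripper
```

```bash
cat > look.py <<'E'
from h import *
import sys
st=observe(); s=snapshot("wrist"); cv2.imwrite(sys.argv[1],s["color"]); print(st["position"].round(4),st["orientation"].round(2))
for n,z in [("key",.01),("key_bow",.063),("key_block",0)]:
    for r in tip_of(n,s)[:2]: print(n,np.round(r["uv"],1),round(r["p"],2),onplane(s,r["uv"],z,st).round(4))
for n,z in [("key",.078),("key_block",.036)]:
    for r in cut_out(n,s)[:1]:
        c,_=cv2.findContours(r["pixels"].astype(np.uint8),0,2); c=max(c,key=cv2.contourArea)[:,0]
        W=np.array([onplane(s,p,z,st)[:2] for p in c.astype(float)])
        print(n,r["rect"],r["p"],cv2.minAreaRect((W*1000).astype(np.float32)))
E
python3 -m inch '[{"dx":4,"dy":-2.3,"dz":0,"ax":0,"ay":0,"az":0,"gripper":0},{"dx":4,"dy":-2.3,"dz":0,"ax":0,"ay":0,"az":0,"gripper":0},{"dx":4,"dy":-2.3,"dz":0,"ax":0,"ay":0,"az":0,"gripper":0},{"dx":4,"dy":-2.3,"dz":0,"ax":0,"ay":0,"az":0,"gripper":0},{"dx":4,"dy":-2.3,"dz":0,"ax":0,"ay":0,"az":0,"gripper":0},{"dx":4,"dy":-2.3,"dz":0,"ax":0,"ay":0,"az":0,"gripper":0},{"dx":2,"dy":-1,"dz":0,"ax":0,"ay":0,"az":0,"gripper":0},{"dx":0,"dy":0,"dz":0,"ax":0,"ay":0,"az":0,"gripper":0}]' 40
python3 look.py pics/w1.png
```

```text
t: 2.25
position: [0.4262, -0.3714, 0.2485]
orientation: [-180.0, -0.1, 21.6]
force: [-0.5, -1.0, 0.7]
opening: 0.997
finger_force: 0.0
[ 0.4262 -0.3714  0.2485] [-1.7999e+02 -6.0000e-02  2.1560e+01]
key [291.2 122.3] 0.9 [ 0.4619 -0.3199  0.01  ]
key_bow [279.6 124.1] 0.82 [ 0.4614 -0.3146  0.063 ]
key_block [292.9 124.2] 0.65 [ 0.4598 -0.3216  0.    ]
key [269.0, 111.1, 298.2, 140.4] 0.76 ((462.8395690917969, -318.86090087890625), (10.145419120788574, 29.801748275756836), 59.303565979003906)
key_block [235.5, 69.2, 341.9, 176.3] 0.6 ((460.7060852050781, -317.69647216796875), (61.98940658569336, 91.6092529296875), 59.74153518676758)
```

View pics/w1.png

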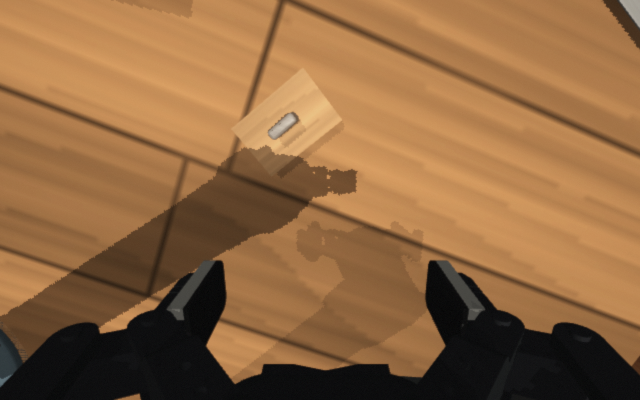

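The wrist view shows the key bow at (283,125) in the block, its long axis at yaw of about -30°. I'll align above it and lower part of the way.

```bash
python3 -m inch '[{"dx":2.6,"dy":-1.8,"dz":0,"ax":0,"ay":0,"az":0,"gripper":0},{"dx":2.6,"dy":-1.9,"dz":0,"ax":0,"ay":0,"az":0,"gripper":0},{"dx":0,"dy":0,"dz":0,"ax":0,"ay":0,"az":10.4,"gripper":0},{"dx":0,"dy":0,"dz":0,"ax":0,"ay":0,"az":10.4,"gripper":0},{"dx":0,"dy":0,"dz":0,"ax":0,"ay":0,"az":10.4,"gripper":0},{"dx":0,"dy":0,"dz":0,"ax":0,"ay":0,"az":10.4,"gripper":0},{"dx":0,"dy":0,"dz":0,"ax":0,"ay":0,"az":10.2,"gripper":0},{"dx":0,"dy":0,"dz":4,"ax":0,"ay":0,"az":0,"gripper":0},{"dx":0,"dy":0,"dz":4,"ax":0,"ay":0,"az":0,"gripper":0},{"dx":0,"dy":0,"dz":0,"ax":0,"ay":0,"az":0,"gripper":0}]'
python3 look.py pics/w2.png
python3 - <<'E'
from h import *
A=[]
for n in ["base_board"]:
  for c in ["scene","side"]:
    s=snapshot(c)
    for r in cut_out(n,s)[:2]: print(c,n,r["rect"],r["p"],r["pixels"].sum())
    for m in ["base_board","lock_mark","lock_floor"]:
      for r in tip_of(m,s)[:2]: print(m,np.round(r["uv"],1),r["p"])
    cv2.imwrite(f"pics/{c}_lock.png",cv2.resize(s["color"][150:310,210:390],None,fx=4,fy=3.75,interpolation=cv2.INTER_CUBIC)[:600])
E
```

```text
t: 3.8
position: [0.4559, -0.3195, 0.1648]
orientation: [180.0, 0.5, -30.6]
force: [0.0, -0.6, 0.3]
opening: 0.999
finger_force: 0.0
[ 0.4559 -0.3195  0.1648] [179.99   0.49 -30.65]
key [319.2 185.7] 0.77 [ 0.4618 -0.3168  0.01  ]
key [320.8 185.1] 0.34 [ 0.4616 -0.3183  0.01  ]
key_bow [319.8 204.2] 0.87 [ 0.4614 -0.3181  0.063 ]
key_block [321.7 184. ] 0.58 [ 0.4599 -0.318   0.    ]
key [310.2, 178.1, 326.1, 229.4] 0.68 ((465.4826965332031, -320.5606384277344), (10.562475204467773, 34.58967208862305), 61.07493591308594)
key_block [280.6, 133.1, 363.1, 250.0] 0.75 ((462.6933898925781, -318.4461364746094), (60.42632293701172, 93.94784545898438), 59.774871826171875)
scene base_board [228.5, 229.6, 370.6, 298.0] 0.98 1160
side base_board [247.4, 200.1, 369.5, 290.0] 0.78 1361
```

```bash
python3 -m inch '[{"dx":0.4,"dy":-0.4,"dz":3,"ax":0,"ay":0,"az":0.2,"gripper":0},{"dx":0,"dy":0,"dz":2,"ax":0,"ay":0,"az":0,"gripper":0},{"dx":0,"dy":0,"dz":0,"ax":0,"ay":0,"az":0,"gripper":0},{"dx":0,"dy":0,"dz":0,"ax":0,"ay":0,"az":0,"gripper":0}]'
python3 look.py pics/w3.png
```

```text
t: 5.1
position: [0.4652, -0.3193, 0.119]
orientation: [180.0, -0.1, -30.8]
force: [0.5, 0.5, 0.6]
opening: 1.002
finger_force: 0.0
[ 0.4652 -0.3193  0.119 ] [ 1.800e+02 -6.000e-02 -3.076e+01]
key [326.3 212.5] 0.67 [ 0.462 -0.318  0.01 ]
key_bow [326.7 242.4] 0.65 [ 0.4615 -0.3178  0.063 ]
key_block [329.4 210.2] 0.91 [ 0.4596 -0.3192  0.    ]
key [316.5, 208.3, 334.4, 275.5] 0.8 ((467.3687744140625, -321.06573486328125), (9.924459457397461, 36.248992919921875), 59.78532028198242)
key_block [279.6, 153.8, 379.9, 290.1] 0.73 ((463.07611083984375, -319.0517578125), (59.70411682128906, 94.42402648925781), 59.71997833251953)
```

View pics/side_lock.png

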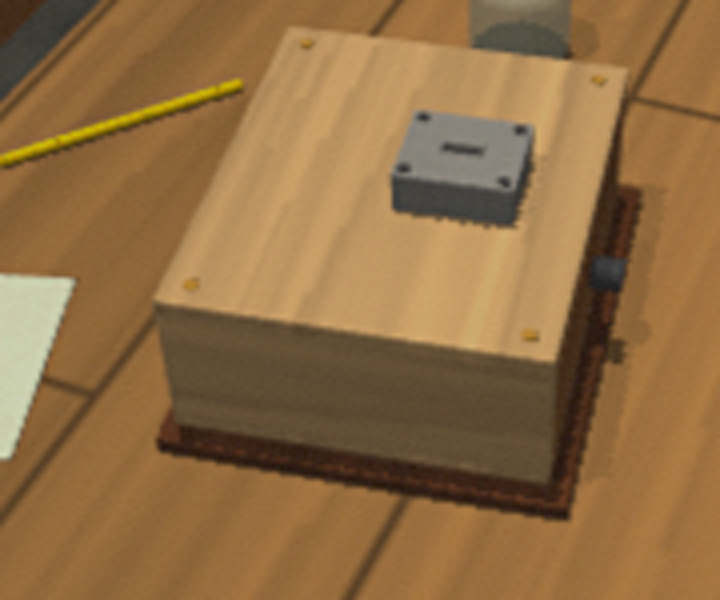

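View pics/w3.png

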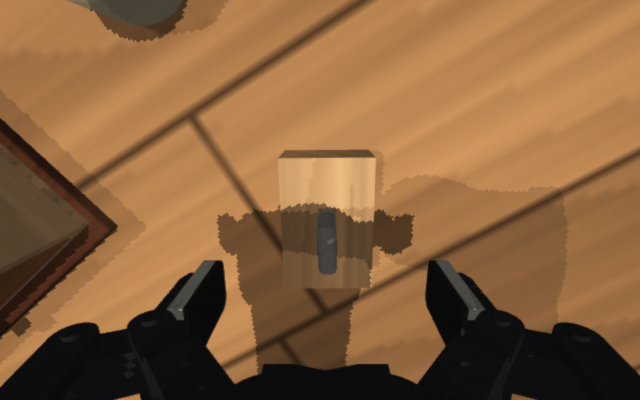

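The key is centred between the jaws, at (326,242) with the block square to the tool. I'll go down and grip.

```bash
python3 -m inch '[{"dx":-0.4,"dy":0,"dz":2.5,"ax":0,"ay":0,"az":0,"gripper":0},{"dx":0,"dy":0,"dz":2,"ax":0,"ay":0,"az":-0.5,"gripper":0},{"dx":0,"dy":0,"dz":1,"ax":0,"ay":0,"az":0,"gripper":0},{"dx":0,"dy":0,"dz":0,"ax":0,"ay":0,"az":0,"gripper":120},{"dx":0,"dy":0,"dz":0,"ax":0,"ay":0,"az":0,"gripper":180}]' 40
python3 - <<'E'
from h import *
st=observe(); s=snapshot("wrist")
for n,z in [("key",.01),("key_bow",.063)]:
    for r in tip_of(n,s)[:2]: print(n,np.round(r["uv"],1),round(r["p"],2),onplane(s,r["uv"],z,st).round(4))
E
```

```text
t: 6.02
position: [0.4621, -0.3173, 0.0641]
orientation: [-180.0, -0.1, -30.3]
force: [-0.7, -0.6, -0.2]
opening: 0.606
finger_force: 0.0
key [326.9 237.1] 0.76 [ 0.4618 -0.318   0.01  ]
key_bow [325.  285.8] 0.91 [ 0.4624 -0.3171  0.063 ]
```

Well aligned. Close the jaws.

```bash
python3 -m inch '[{"dx":0,"dy":0,"dz":0,"ax":0,"ay":0,"az":0,"gripper":255},{"dx":0,"dy":0,"dz":0,"ax":0,"ay":0,"az":0,"gripper":255},{"dx":0,"dy":0,"dz":0,"ax":0,"ay":0,"az":0,"gripper":255},{"dx":0,"dy":0,"dz":0,"ax":0,"ay":0,"az":0,"gripper":255},{"dx":0,"dy":0,"dz":0,"ax":0,"ay":0,"az":0,"gripper":255},{"dx":0,"dy":0,"dz":0,"ax":0,"ay":0,"az":0,"gripper":255}]' 40
```

```text
t: 6.92
position: [0.4618, -0.3171, 0.0638]
orientation: [180.0, -0.1, -30.3]
force: [-0.8, 0.6, 5.1]
opening: 0.107
finger_force: 43.6
```

```bash
python3 -m inch '[{"dx":0,"dy":0,"dz":-2,"ax":0,"ay":0,"az":0,"gripper":255},{"dx":0,"dy":0,"dz":-3,"ax":0,"ay":0,"az":0,"gripper":255},{"dx":0,"dy":0,"dz":-4,"ax":0,"ay":0,"az":0,"gripper":255},{"dx":0,"dy":0,"dz":-5,"ax":0,"ay":0,"az":0,"gripper":255},{"dx":0,"dy":0,"dz":-5,"ax":0,"ay":0,"az":0,"gripper":255},{"dx":0,"dy":0,"dz":0,"ax":0,"ay":0,"az":0,"gripper":255}]'
python3 - <<'E'
from h import *
ims={c:snapshot(c) for c in ["scene","side"]}
f=lambda u,v:(210+u/4,150+v/3.75)
s=ims["side"]
for nm,uv,z in [("hole",(462,148),.138),("board c1",(160,447),.012),("board c2",(568,517),.012),("board c3",(636,190),.012)]:
    print(nm,onplane(s,f(*uv),z).round(4))
print("scene hole",onplane(ims["scene"],(305,189),.138).round(4))
for c in ims:
    r=cut_out("base_board",ims[c])[0]; cnt,_=cv2.findContours(r["pixels"].astype(np.uint8),0,2)
    c0=max(cnt,key=cv2.contourArea); ap=cv2.convexHull(c0); ap=cv2.approxPolyDP(ap,2.5,True)[:,0]
    print(c,[(tuple(p.tolist()),onplane(ims[c],p,.012)[:2].round(3).tolist()) for p in ap])
E
```

```text
t: 7.68
position: [0.464, -0.3185, 0.258]
orientation: [180.0, -0.6, -30.3]
force: [-0.0, 0.4, -0.7]
opening: 0.111
finger_force: 42.8
hole [ 0.5892 -0.0354  0.138 ]
board c1 [0.6946 0.1233 0.012 ]
board c2 [0.4824 0.0877 0.012 ]
board c3 [ 0.5301 -0.1682  0.012 ]
scene hole [ 0.5918 -0.035   0.138 ]
scene [((370, 232), [0.49, 0.08]), ((322, 299), [0.707, 0.123]), ((228, 246), [0.748, -0.128]), ((229, 243), [0.741, -0.134])]
side [((364, 228), [0.512, -0.077]), ((351, 287), [0.485, 0.086]), ((315, 283), [0.556, 0.105]), ((249, 267), [0.699, 0.119]), ((252, 261), [0.701, 0.102])]
```

```bash
python3 -m inch '[{"dx":-1.9,"dy":-5.1,"dz":0,"ax":0,"ay":0,"az":0,"gripper":255},{"dx":-1.9,"dy":-5.1,"dz":0,"ax":0,"ay":0,"az":0,"gripper":255},{"dx":-1.9,"dy":-5.1,"dz":0,"ax":0,"ay":0,"az":0,"gripper":255},{"dx":-1.9,"dy":-5.1,"dz":0,"ax":0,"ay":0,"az":0,"gripper":255},{"dx":-1.9,"dy":-5.2,"dz":0,"ax":0,"ay":0,"az":0,"gripper":255},{"dx":0,"dy":0,"dz":0,"ax":0,"ay":0,"az":-10.2,"gripper":255},{"dx":0,"dy":0,"dz":0,"ax":0,"ay":0,"az":-10.2,"gripper":255},{"dx":0,"dy":0,"dz":0,"ax":0,"ay":0,"az":-10.2,"gripper":255},{"dx":0,"dy":0,"dz":0,"ax":0,"ay":0,"az":-10.2,"gripper":255},{"dx":0,"dy":0,"dz":0,"ax":0,"ay":0,"az":0,"gripper":255}]'
python3 - <<'E'
from h import *
for i in range(3): st=observe(); s=snapshot("wrist")
cv2.imwrite("pics/w4.png",s["color"]); np.savez("w4.npz",P=campose(s,st),fx=s["fx"],cx=s["cx"],cy=s["cy"])
print(st["position"].round(4),st["orientation"].round(2),st["q"].round(1))
E
```

```text
t: 9.12
position: [0.5069, -0.0478, 0.2512]
orientation: [-179.9, 0.2, 10.4]
force: [-0.7, 0.0, -0.5]
opening: 0.11
finger_force: 42.8
[ 0.5074 -0.0479  0.2519] [-1.7995e+02  1.5000e-01  1.0390e+01] [ 17.8   7.7 -18.3 109.5   2.7  63.4 -81.1]
```

View pics/w4.png

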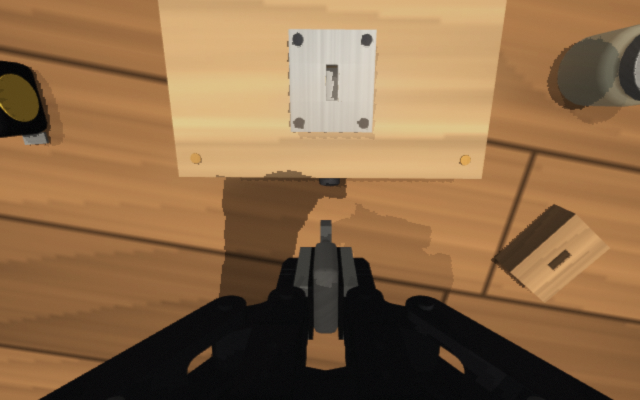

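The keyhole shows at (332,83) in the case spanning (290–376, 29–132), and the bit of the held key shows at (326,222). I'll turn these into positions.

```bash
python3 - <<'E'
from h import *
st=observe(); s=snapshot("wrist"); g=cv2.cvtColor(s["color"],cv2.COLOR_BGR2GRAY)
q=lambda uv,z: onplane(s,uv,z,st)[:2].round(4)
# hole: dark/bright in ROI; case mask
roi=g[55:112,318:346]; print(np.array2string(roi[::3,::2],max_line_width=200))
cs=np.array([(290,29),(376.5,29),(375.5,132.5),(290,132)])
W=np.array([q(c,.138) for c in cs]); print(W,W.mean(0)); 
for a,b in [(0,3),(1,2)]: d=W[a]-W[b]; print(np.degrees(np.arctan2(d[1],d[0])),np.linalg.norm(d))
d=W[0]-W[1]; print(np.degrees(np.arctan2(-d[0],d[1])),np.linalg.norm(d))
H=q((332,83),.138); print("hole",H)
a,b=q((160,0),.112),q((178.5,178),.112); c=q((483,178),.112); print("box edges",a,b,c, np.degrees(np.arctan2(*(a-b)[::-1])),np.degrees(np.arctan2(-(b-c)[0],(b-c)[1])),np.linalg.norm(b-c))
# key tip in tool frame
Tc=np.array(s["T_tool_cam"]); print("tcp",st["position"],st["orientation"])
for uv in [(320.5,222),(331.5,222),(326,222)]:
    d=Tc[:3,:3]@np.array([(uv[0]-s["cx"])/s["fx"],-(uv[1]-s["cy"])/s["fy"],-1]); o=Tc[:3,3]
    for z in (.0538,.0438): print(uv,z,(o+d*(z-o[2])/d[2]).round(4))
E
python3 - <<'E'
import cv2
g=cv2.imread('pics/w4.png'); a=cv2.resize(g[20:140,280:390],None,fx=4,fy=4,interpolation=2); b=cv2.resize(g[210:330,270:380],None,fx=4,fy=4,interpolation=2)[:480]
cv2.imwrite('pics/w4c.png',cv2.hconcat([a,b])[:, :800])
E
```

```text
[[207 201 196 202 207 208 203 205 201 205 206 206 202 203]
 [208 201 195 201 206 208 203 205 200 206 207 205 202 205]
 [209 201 194 203 206 208 204 206 201 206 207 204 201 204]
 [211 206 197 205 198 195 193 195 191 196 206 208 204 207]
 [212 206 199 206 109  70  73  71  72  78 186 209 205 207]
 [211 204 199 204 129  90  90  90  88  92 185 208 203 206]
 [210 204 198 199 166 185 190 170  92  97 187 207 204 206]
 [208 204 198 199 164 184 189 120 100 104 188 207 203 206]
 [209 203 197 203 178 185 191 129 118 119 203 206 203 205]
 [208 202 196 201 179 185 188 187 128 121 186 206 203 205]
 [208 202 198 203 180 186 189 197 127 121 185 205 202 205]
 [207 201 198 203 179 185 188 187 117 121 202 206 202 205]
 [206 201 197 202 178 185 192 136 118 119 201 205 201 205]
 [206 201 198 201 171 184 191 129 117 123 198 204 201 204]
 [206 201 195 197 175 184 191 120 118 127 184 203 202 204]
 [204 200 195 199 164 175 178 185 144 145 185 204 201 204]
 [202 196 191 198 203 199 199 201 199 200 202 199 198 202]
 [201 195 191 197 201 199 198 199 197 201 201 199 198 200]
 [200 194 190 196 202 199 196 198 196 200 202 198 197 199]]
[[ 0.6186 -0.0051]
 [ 0.6285 -0.059 ]
 [ 0.5655 -0.0728]
 [ 0.5552 -0.0149]] [ 0.59195 -0.03795]
8.786903506823853 0.06415294225520761
12.35535986508354 0.06449372062456929
10.407711312489964 0.05480164231115704
hole [ 0.5917 -0.0373]
box edges [0.6244 0.0888] [0.5009 0.0688] [ 0.5447 -0.1685] 9.198808654337386 10.457753779314052 0.24130837117679943
tcp [ 0.50765196 -0.04785743  0.25226425] [-1.79961353e+02  1.05984645e-01  1.04188910e+01]
(320.5, 222) 0.0538 [ 0.0091 -0.0021  0.0538]
(320.5, 222) 0.0438 [ 0.0127 -0.002   0.0438]
(331.5, 222) 0.0538 [0.0091 0.004  0.0538]
(331.5, 222) 0.0438 [0.0127 0.0038 0.0438]
(326, 222) 0.0538 [0.0091 0.0009 0.0538]
(326, 222) 0.0438 [0.0127 0.0009 0.0438]
```

View pics/w4c.png

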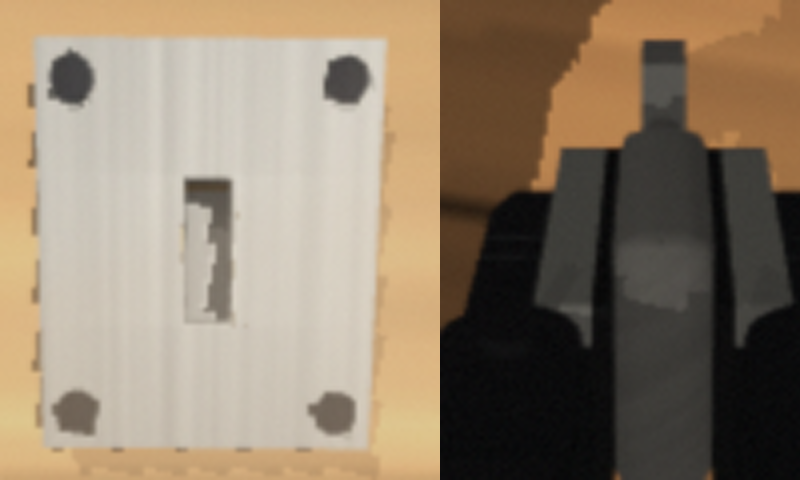

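The keyhole outline is crisp at (332,82.5), and the bit is 1 mm or less off the tool axis. I'll go over the hole with the tip about 6 mm above it.

```bash
python3 -m inch '[{"dx":4.2,"dy":0.2,"dz":0,"ax":0,"ay":0,"az":0,"gripper":255},{"dx":4.3,"dy":0.2,"dz":0,"ax":0,"ay":0,"az":0,"gripper":255},{"dx":0,"dy":0,"dz":2,"ax":0,"ay":0,"az":0,"gripper":255},{"dx":0,"dy":0,"dz":2,"ax":0,"ay":0,"az":0,"gripper":255},{"dx":0,"dy":0,"dz":1.2,"ax":0,"ay":0,"az":0,"gripper":255},{"dx":0,"dy":0,"dz":0,"ax":0,"ay":0,"az":0,"gripper":255},{"dx":0,"dy":0,"dz":0,"ax":0,"ay":0,"az":0,"gripper":255}]'
python3 - <<'E'
from h import *
st=observe(); s=snapshot("wrist"); print(st["position"].round(4),st["orientation"].round(2),st["force"].round(1),st["ft_torque"].round(2))
a=cv2.resize(s["color"][170:320,235:415],None,fx=4,fy=4,interpolation=2); cv2.imwrite("pics/w5.png",a)
E
```

```text
t: 10.2
position: [0.5928, -0.0364, 0.2019]
orientation: [180.0, -0.1, 10.5]
force: [0.7, -0.3, -0.3]
opening: 0.108
finger_force: 42.8
[ 0.5928 -0.0364  0.2019] [ 1.7998e+02 -6.0000e-02  1.0530e+01] [ 0.7 -0.3 -0.3] [0.02 0.01 0.02]
```

View pics/w5.png

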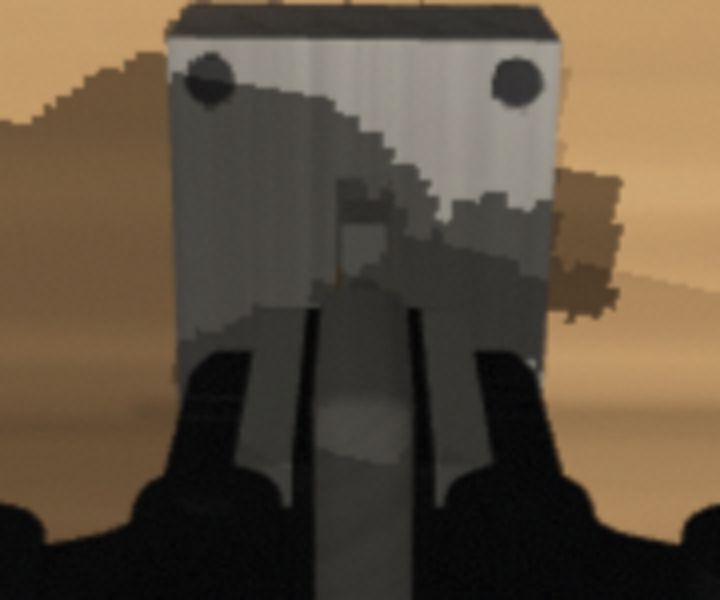

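```bash
python3 - <<'E'
from h import *
s=snapshot("wrist"); st=observe(); Tc=np.array(s["T_tool_cam"])
def q(u,v,z):
    uv=(235+u/4,170+v/4); d=Tc[:3,:3]@np.array([(uv[0]-s["cx"])/s["fx"],-(uv[1]-s["cy"])/s["fy"],-1]); o=Tc[:3,3]; return (o+d*(z-o[2])/d[2])*1000
zt=st["position"][2]-.138
print("hole far edge",q(338,180,zt),q(395,180,zt)); print("key",q(342,200,.0538),q(386,200,.0538)); print("case far",q(170,38,zt),q(555,38,zt))
E
```

```text
hole far edge [ 9.54807494 -2.8427052  64.43971573] [ 9.55425225  5.48260889 64.43971573]
key [10.23095453 -2.1096919  53.8       ] [10.23549316  3.98242258 53.8       ]
case far [ 30.74977444 -26.54720064  64.43971573] [30.78910778 27.97842181 64.43971573]
```

Laterally the bit sits inside the hole edges (342–386 against 338–395). Along x it is about 1.5 mm too far forward. I'll correct that and creep down.

```bash
python3 -m inch '[{"dx":-0.15,"dy":0.02,"dz":0.5,"ax":0,"ay":0,"az":0,"gripper":255},{"dx":0,"dy":0,"dz":0.3,"ax":0,"ay":0,"az":0,"gripper":255},{"dx":0,"dy":0,"dz":0.1,"ax":0,"ay":0,"az":0,"gripper":255},{"dx":0,"dy":0,"dz":0.1,"ax":0,"ay":0,"az":0,"gripper":255},{"dx":0,"dy":0,"dz":0.1,"ax":0,"ay":0,"az":0,"gripper":255},{"dx":0,"dy":0,"dz":0,"ax":0,"ay":0,"az":0,"gripper":255}]'
python3 -c "
from h import *
st=observe();print(st['position'].round(4),st['force'].round(1),st['ft_torque'].round(3))"
```

```text
t: 11.05
position: [0.5911, -0.0367, 0.1902]
orientation: [-180.0, 0.0, 10.6]
force: [-0.1, 0.2, -0.7]
opening: 0.107
finger_force: 42.8
[ 0.5911 -0.0367  0.1902] [-0.1  0.2 -0.7] [ 0.038  0.034 -0.01 ]
```

Already 1.6 mm below the case top with no force. I'll continue gently.

```bash
python3 -m inch '[{"dx":0,"dy":0,"dz":0.1,"ax":0,"ay":0,"az":0,"gripper":255},{"dx":0,"dy":0,"dz":0.1,"ax":0,"ay":0,"az":0,"gripper":255},{"dx":0,"dy":0,"dz":0,"ax":0,"ay":0,"az":0,"gripper":255}]'
python3 -c "
from h import *
st=observe();print(st['position'].round(4),st['force'].round(1),st['ft_torque'].round(3))"
```

```text
t: 11.42
position: [0.591, -0.0367, 0.1882]
orientation: [-180.0, 0.0, 10.5]
force: [-0.3, -0.1, 0.0]
opening: 0.104
finger_force: 42.8
[ 0.591  -0.0367  0.1882] [-0.3 -0.1  0. ] [-0.056 -0.006  0.024]
```

```bash
python3 -m inch '[{"dx":0,"dy":0,"dz":0.15,"ax":0,"ay":0,"az":0,"gripper":255},{"dx":0,"dy":0,"dz":0.15,"ax":0,"ay":0,"az":0,"gripper":255},{"dx":0,"dy":0,"dz":0.15,"ax":0,"ay":0,"az":0,"gripper":255},{"dx":0,"dy":0,"dz":0,"ax":0,"ay":0,"az":0,"gripper":255}]'
python3 -c "
from h import *
st=observe();print(st['position'].round(4),st['force'].round(1),st['ft_torque'].round(3))"
```

```text
t: 11.92
position: [0.5909, -0.0367, 0.1836]
orientation: [-180.0, 0.0, 10.5]
force: [-0.3, 0.2, -0.6]
opening: 0.113
finger_force: 42.8
[ 0.5909 -0.0367  0.1836] [-0.3  0.2 -0.6] [-0.    -0.067 -0.004]
```

```bash
python3 -m inch '[{"dx":0,"dy":0,"dz":0.15,"ax":0,"ay":0,"az":0,"gripper":255},{"dx":0,"dy":0,"dz":0.15,"ax":0,"ay":0,"az":0,"gripper":255},{"dx":0,"dy":0,"dz":0.15,"ax":0,"ay":0,"az":0,"gripper":255},{"dx":0,"dy":0,"dz":0,"ax":0,"ay":0,"az":0,"gripper":255}]'
python3 -c "
from h import *
st=observe();print(st['position'].round(4),st['force'].round(1),st['ft_torque'].round(3))"
```

```text
t: 12.42
position: [0.591, -0.0367, 0.1791]
orientation: [-180.0, 0.0, 10.5]
force: [-0.1, -0.0, -0.5]
opening: 0.106
finger_force: 42.8
[ 0.591  -0.0367  0.1791] [-0.1 -0.  -0.5] [0.03  0.016 0.013]
```

```bash
python3 -m inch '[{"dx":0,"dy":0,"dz":0.15,"ax":0,"ay":0,"az":0,"gripper":255},{"dx":0,"dy":0,"dz":0.15,"ax":0,"ay":0,"az":0,"gripper":255},{"dx":0,"dy":0,"dz":0.15,"ax":0,"ay":0,"az":0,"gripper":255},{"dx":0,"dy":0,"dz":0.15,"ax":0,"ay":0,"az":0,"gripper":255},{"dx":0,"dy":0,"dz":0.1,"ax":0,"ay":0,"az":0,"gripper":255},{"dx":0,"dy":0,"dz":0,"ax":0,"ay":0,"az":0,"gripper":255}]'
python3 -c "
from h import *
st=observe();print(st['position'].round(4),st['force'].round(1),st['ft_torque'].round(3))"
```

```text
t: 13.18
position: [0.591, -0.0367, 0.1722]
orientation: [-180.0, 0.0, 10.5]
force: [-0.6, -0.6, 0.6]
opening: 0.107
finger_force: 42.8
[ 0.591  -0.0367  0.1722] [-0.6 -0.6  0.6] [ 0.008 -0.049 -0.055]
```

```bash
python3 -m inch '[{"dx":0,"dy":0,"dz":0.1,"ax":0,"ay":0,"az":0,"gripper":255},{"dx":0,"dy":0,"dz":0.1,"ax":0,"ay":0,"az":0,"gripper":255},{"dx":0,"dy":0,"dz":0.05,"ax":0,"ay":0,"az":0,"gripper":255},{"dx":0,"dy":0,"dz":0,"ax":0,"ay":0,"az":0,"gripper":255}]'
python3 -c "
from h import *
st=observe();print(st['position'].round(4),st['force'].round(1),st['ft_torque'].round(3))"
```

```text
t: 13.68
position: [0.5911, -0.0367, 0.17]
orientation: [180.0, -0.0, 10.5]
force: [-1.0, -0.0, 0.8]
opening: 0.112
finger_force: 43.0
[ 0.5911 -0.0367  0.17  ] [-1.  -0.   0.8] [-0.037  0.114  0.057]
```

```bash
python3 -m inch '[{"dx":0,"dy":0,"dz":0.05,"ax":0,"ay":0,"az":0,"gripper":255},{"dx":0,"dy":0,"dz":0,"ax":0,"ay":0,"az":0,"gripper":255},{"dx":0,"dy":0,"dz":0,"ax":0,"ay":0,"az":0,"gripper":255}]'
python3 -c "
from h import *
st=observe();print(st['position'].round(4),st['force'].round(1),st['ft_torque'].round(3))"
```

```text
t: 14.05
position: [0.5912, -0.0367, 0.1699]
orientation: [180.0, -0.0, 10.5]
force: [-2.5, -0.2, 6.2]
opening: 0.109
finger_force: 43.6
[ 0.5912 -0.0367  0.1699] [-2.5 -0.2  6.2] [-0.019  0.589 -0.01 ]
```

Home: resting on the floor with 6 N at z = 0.170. I'll ease off slightly and start turning clockwise (+az).

```bash
python3 -m inch '[{"dx":0,"dy":0,"dz":-0.04,"ax":0,"ay":0,"az":0,"gripper":255},{"dx":0,"dy":0,"dz":0,"ax":0,"ay":0,"az":5,"gripper":255},{"dx":0,"dy":0,"dz":0,"ax":0,"ay":0,"az":5,"gripper":255},{"dx":0,"dy":0,"dz":0,"ax":0,"ay":0,"az":5,"gripper":255},{"dx":0,"dy":0,"dz":0,"ax":0,"ay":0,"az":0,"gripper":255}]' 60
python3 -c "
from h import *
st=observe();print(st['position'].round(4),st['force'].round(1),st['ft_torque'].round(3),st['q'].round(0))"
```

```text
t: 14.68
position: [0.5919, -0.0365, 0.1699]
orientation: [-180.0, -0.1, -4.4]
force: [-0.2, 0.2, 2.3]
opening: 0.106
finger_force: 60.3
[ 0.5919 -0.0365  0.1699] [-0.2  0.2  2.3] [ 0.066 -0.017  0.027] [  12.   21.  -15.  103.    7.   56. -100.]
```

```bash
python3 -m inch '[{"dx":0,"dy":0,"dz":0,"ax":0,"ay":0,"az":6,"gripper":255},{"dx":0,"dy":0,"dz":0,"ax":0,"ay":0,"az":6,"gripper":255},{"dx":0,"dy":0,"dz":0,"ax":0,"ay":0,"az":6,"gripper":255},{"dx":0,"dy":0,"dz":0,"ax":0,"ay":0,"az":0,"gripper":255}]'
python3 -c "
from h import *
st=observe();print(st['position'].round(4),st['force'].round(1),st['ft_torque'].round(3),st['q'].round(0))"
```

```text
t: 15.18
position: [0.5919, -0.0369, 0.17]
orientation: [-180.0, -0.1, -22.3]
force: [0.9, -0.9, 3.2]
opening: 0.104
finger_force: 60.3
[ 0.5919 -0.0369  0.17  ] [ 0.9 -0.9  3.2] [-0.078 -0.105  0.002] [  10.   21.  -12.  103.    5.   56. -117.]
```

```bash
python3 -m inch '[{"dx":0,"dy":0,"dz":0,"ax":0,"ay":0,"az":6,"gripper":255},{"dx":0,"dy":0,"dz":0,"ax":0,"ay":0,"az":6,"gripper":255},{"dx":0,"dy":0,"dz":0,"ax":0,"ay":0,"az":6,"gripper":255},{"dx":0,"dy":0,"dz":0,"ax":0,"ay":0,"az":6,"gripper":255},{"dx":0,"dy":0,"dz":0,"ax":0,"ay":0,"az":0,"gripper":255}]'
python3 -c "
from h import *
st=observe();print(st['position'].round(4),st['force'].round(1),st['ft_torque'].round(3),st['q'].round(0))"
```

```text
t: 15.8
position: [0.5916, -0.0372, 0.1699]
orientation: [-180.0, -0.1, -46.3]
force: [0.4, 0.2, 4.1]
opening: 0.105
finger_force: 60.3
[ 0.5916 -0.0372  0.1699] [0.4 0.2 4.1] [-0.247 -0.048  0.023] [   6.   21.   -8.  103.    3.   56. -139.]
```

```bash
python3 -m inch '[{"dx":0,"dy":0,"dz":0,"ax":0,"ay":0,"az":5,"gripper":255},{"dx":0,"dy":0,"dz":0,"ax":0,"ay":0,"az":5,"gripper":255},{"dx":0,"dy":0,"dz":0,"ax":0,"ay":0,"az":4,"gripper":255},{"dx":0,"dy":0,"dz":0,"ax":0,"ay":0,"az":0,"gripper":255},{"dx":0,"dy":0,"dz":0,"ax":0,"ay":0,"az":0,"gripper":255},{"dx":0,"dy":0,"dz":0,"ax":0,"ay":0,"az":0,"gripper":255}]'
python3 - <<'E'
from h import *
st=observe();print(st['position'].round(4),st['force'].round(1),st['ft_torque'].round(3),st['q'].round(0))
s=snapshot("side"); cv2.imwrite("pics/side2.png",cv2.resize(s["color"][150:310,230:430],None,fx=4,fy=3.75,interpolation=2))
E
```

```text
t: 16.55
position: [0.5915, -0.0374, 0.17]
orientation: [-180.0, -0.1, -60.4]
force: [-0.1, -1.8, 4.5]
opening: 0.102
finger_force: 60.4
[ 0.5915 -0.0374  0.17  ] [-0.1 -1.8  4.5] [-0.535 -0.088  0.055] [   4.   21.   -6.  103.    2.   56. -153.]
```

View pics/side2.png

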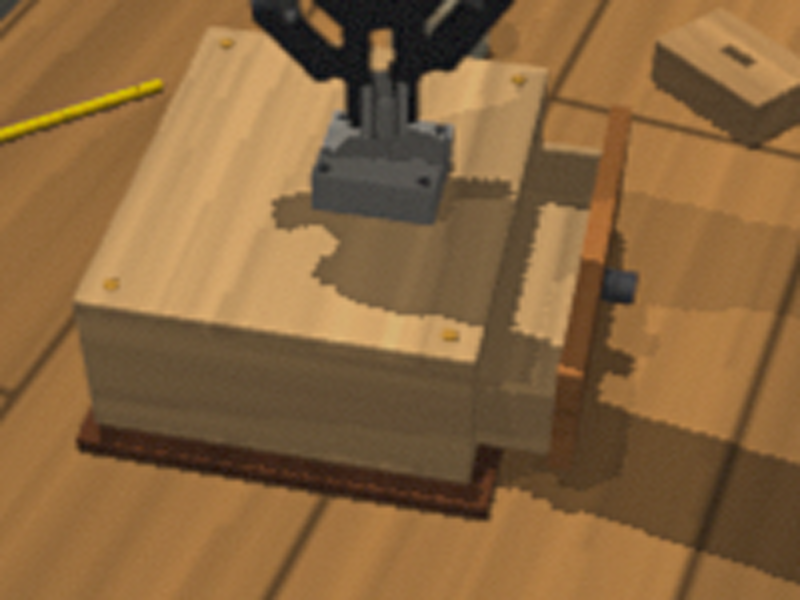

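The drawer stands open, with its front at (590,290) in the crop clear of the box. I'll release and retreat straight up.

```bash
python3 -m inch '[{"dx":0,"dy":0,"dz":0,"ax":0,"ay":0,"az":0,"gripper":180},{"dx":0,"dy":0,"dz":0,"ax":0,"ay":0,"az":0,"gripper":120},{"dx":0,"dy":0,"dz":0,"ax":0,"ay":0,"az":0,"gripper":80},{"dx":0,"dy":0,"dz":0,"ax":0,"ay":0,"az":0,"gripper":80},{"dx":0,"dy":0,"dz":0,"ax":0,"ay":0,"az":0,"gripper":80},{"dx":0,"dy":0,"dz":-1.5,"ax":0,"ay":0,"az":0,"gripper":80},{"dx":0,"dy":0,"dz":-3,"ax":0,"ay":0,"az":0,"gripper":80},{"dx":0,"dy":0,"dz":-4,"ax":0,"ay":0,"az":0,"gripper":80},{"dx":0,"dy":0,"dz":-4,"ax":0,"ay":0,"az":0,"gripper":80},{"dx":0,"dy":0,"dz":0,"ax":0,"ay":0,"az":0,"gripper":80}]'
python3 - <<'E'
from h import *
st=observe();print(st['position'].round(4),st['force'].round(1))
s=snapshot("side"); cv2.imwrite("pics/side3.png",s["color"])
for n in ["tape_measure","screw_jar","offcut"]:
    print(n,[(np.round(r["uv"],1),round(r["p"],2)) for r in tip_of(n,s)[:2]])
E
```

```text
t: 17.85
position: [0.5942, -0.0367, 0.301]
orientation: [-179.5, -0.3, -60.5]
force: [-0.8, -0.2, -0.8]
opening: 0.69
finger_force: 0.0
[ 0.5942 -0.0367  0.301 ] [-0.8 -0.2 -0.8]
tape_measure [(array([293.2, 366.9]), 0.8)]
screw_jar [(array([341. , 159.4]), 0.77)]
offcut [(array([202.5, 354.1]), 0.55)]
```

View pics/side3.png

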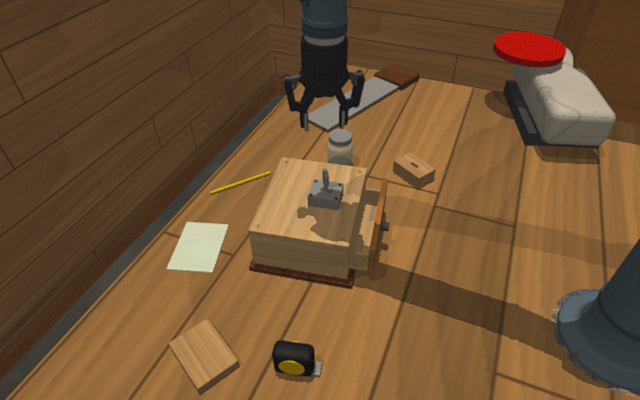

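The key stands turned in the lock at (326,182), the drawer is open at (380,215), and the bystanders haven't moved. The gripper is clear of everything.

```bash
python3 -c "
from plant import *
print(job_done())"
```

```text
the job is handed in; nothing more can be done
None
```

The key was seated fully home without forcing (about 6 N at the floor) and turned clockwise until the drawer sprang open; it stays in the lock, the gripper is clear, the tape measure, jar and offcut were not disturbed, and the job was handed in at about 18 s of the 72 s allowed.

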